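# Set up the boring station for a furniture foot and hold its depth stop

## Task

Get the boring station ready for the next furniture foot: turn the labelled foot in its seat so that its label faces the code reader squarely, and let go of it standing fully in the seat. Then turn the depth-stop knob clockwise from its home position to the third click, and finish while still gripping the knob there, because the carriage would knock it off its light detent while I bore. Leave everything else on the bench where it is.

Things in the scene. Friction and masses are not known exactly. Their poses are not given: they have to be found in the camera images.
- station: The boring station: a fixed machine on a grey base board 250 x 580 x 18 mm that stands at different places and angles on the bench. Origin: centre of the board's underside, on the bench top; x across the board away from the robot, y along it to the left, z up. In this frame the foot's seat is at x 45, y -90 mm and the depth-stop knob at x -65, y 110. All but the knob's turret is rigid.
- post: The furniture foot to be bored: a turned beech cylinder 56 mm across, 120 mm high, 0.15 to 0.28 kg, loose in the seat ring with 2 mm of play all round. Origin: centre of its underside, 18 mm above the bench when seated; z up its axis; x points out through the middle of its white label with black bars. A black felt-pen tick on the top face, running out to the rim, lies right above the label.
- nest_center (a point): Centre of the seat, on the top of the base board (18 mm above the bench): an aluminium ring 76 mm outside, 60 mm inside, 8 mm high, in which the foot stands.
- reader_window (a point): Middle of the dark red window in the black code reader block (56 wide, 46 deep, 82 mm high above the board), 74 mm above the bench and 94 mm from the seat's centre. The window looks along the station's +y, straight at the seat's centre.
- bit_tip (a point): Tip of the boring bit, 84 mm above the bench, 92 mm from the seat's centre, pointing at it along the station's -y. Behind it, along +y, lie the collet and the blue motor (x 12 to 90, y 45 to 272 mm in the station's frame, top 117 mm above the bench).
- stop_turret (a joint): Angle of the depth-stop turret and its knob in rad: 0 at home, where it starts (give or take 0.02), growing clockwise seen from above. Seven positions in a light spring-ball detent, 24 degrees (0.419 rad) apart: home 0, clicks one to six at 0.419, 0.838, 1.257, 1.676, 2.094, 2.513; end stops just beyond. About 0.1 N m carries it over a click; let go, it falls into the nearest position.
- knob: The black bar knob on the turret, turning with it: a bar 46 long, 14 wide, standing from 5 to 39 mm above this origin on a 42 mm round skirt 6 mm high. Origin: on the turning axis, 81 mm above the bench; x along the bar, z up. The white line on its -x half is the pointer: at home it points to the station's -x, at the red line on the dark dial plate below; six white lines mark clicks one to six.
- knob_grip (a point): On the knob's axis at the height to grip the bar, 24 mm above the knob's origin (105 mm above the bench).
- rod_tip (a point): Tip of the carriage's fixed stop rod, 75 mm above the bench, 76 mm from the knob's axis along the station's +y; its bracket stands behind it, up to 86 mm above the bench. Within 75 mm of the knob's axis nothing else stands higher than the turret.
- bored_foot: Bystander: a finished foot of the same size without label, with a bored hole, standing on the station's front right corner (origin: centre of its underside).
- pencil: Bystander: flat red carpenter's pencil, 150 mm long, lying on the station's front edge.
- glue: Bystander: white glue bottle with red cap, 60 mm across, 190 mm high, on the bench at left.
- tape: Bystander: yellow tape measure, 70 x 35 x 64 mm, on the bench at left.
- drill: Bystander: cordless drill lying on its side on the bench at right, about 260 x 200 x 60 mm.
- square: Bystander: try square with wooden stock and 190 mm steel blade, lying on the bench at left.

How it is judged:
On the way, in this order (a step that is already met when the one before it is completed fails the run):
1. the labelled foot stands in its seat with its label squarely to the code reader, let go (y of reader_window in the frame of post between -0.02 and 0.02 m and x of reader_window in the frame of post above 0.05 m and distance between post and nest_center below 0.006 m and angle between post's own z axis and vertical below 0.06 rad and contact force between the fingers and post below 0.1 N), for 0.2 s.
2. the knob is gripped at the third click (value of joint stop_turret between 1.13 and 1.38 rad and contact force between the fingers and knob above 3 N), for 0.2 s.
At the end, for the whole second after the job is handed in: The fingers still grip the knob (contact force above 3 N) with the turret at the third click from home (1.257 rad, within 0.12 rad), and the labelled foot stands upright and at rest in its seat (within 6 mm of its centre), let go, with its label facing the code reader (within about 12 degrees) (all of step 2 and y of reader_window in the frame of post between -0.02 and 0.02 m and x of reader_window in the frame of post above 0.05 m and distance between post and nest_center below 0.006 m and angle between post's own z axis and vertical below 0.06 rad and linear speed of post below 0.01 m/s); the arm keeps its last pose, push and grip.
It fails at once if a bystander is shifted by more than 25 mm (distance of any of bored_foot, pencil, glue, tape, drill, square from where it was at the start of the episode above 0.025 m).
It fails at once if the finished foot or the glue bottle is tipped over (angle between any of bored_foot, glue's own z axis and vertical above 0.5 rad).
It also fails if it takes over 54 s, if anything falls off the work surface, if the arm or the gripper's body presses on something with over 40 N, if the wrist force passes 120 N, or if a joint passes its speed limit or range.

## Robot

A 7-joint arm with a two-finger parallel gripper is mounted at the origin on the work surface. World frame = base frame: x ahead of the robot, y to its left, z up, the work surface at z = 0. Lengths are in m, angles in rad, forces in N, time in s.
With the tool pointing down it reaches from about 0.425 to 0.95 m from the base axis. Payload 4.7 kg.
Tool frame: the origin (TCP) lies on the centre line of the jaws, within the pads' length; the fingertips stand robot.nose_length ahead of it and the grasp point (between the pads) lies 8 mm behind it (robot.nose_length is the distance from the TCP to the fingertips, in m); z points along the fingers, x is the direction in which the jaws open and shut, and the axes are right-handed (so a half turn about z gives the same grasp; the last joint's range is limited). The gripper opens to 85 mm and grips with 20 to 120 N. Pads are 22 mm wide; open, the fingers measure 114 mm over their backs; the gripper's body (76 mm by 85 mm) begins 54 mm behind the grasp point. The pads swing forward as they close: fully open they stand 13 mm farther back than shut.
Start: joints at [-1.194, 0.469, -0.049, 1.532, 0.024, 1.141, -0.082], TCP at [0.266, 0.62, 0.242] pointing down, gripper open.
Joint ranges: [-2.59, 2.59], [-0.33, 1.99], [-1.39, 1.29], [0.1, 2.45], [-1.04, 4.18], [0.21, 1.99], [-2.66, 2.66]. Speed limits (rad/s): [2.57, 2.57, 3.14, 3.14, 3.14, 3.14, 3.14].

## Interface

Orientations are given as [roll, pitch, yaw] about the fixed x, y, z axes, in that order (R = Rz(yaw) Ry(pitch) Rx(roll)).
In Python, from plant import robot gives the robot as it stands. Calls block until the motion is done:
- robot.goto(position, orientation): joint-space move of the TCP to a pose.
- robot.move_straight(position, vel=0.15, attitude=None, contact_N=None): straight line of the TCP; attitude=None keeps the orientation; vel is the mean speed in m/s. With contact_N (N) it stops when the force on the tool has changed by that much, and returns True; else False.
- robot.move_joints(angles): joint-space move.
- robot.grip(opening, strength=None): opening from 0.0 (shut) to 1.0 (fully open); strength is the grip in N (None keeps the last); returns when the fingers have stopped.
- robot.sleep(seconds).
- robot.inverse_kinematics(position, orientation): joint angles nearest the present ones, or None.
- robot.sense(): the state.
- robot.grab_frame(name): name is "scene" or "top"; returns a dict with "image" (420x560x3 uint8, red, green, blue), "range_z" (420x560 float32, m along the optical axis (not along the pixel's ray), 0 where there is no reading), "fx", "fy", "cx", "cy" (pixels), "dist_coeffs" ([k1, k2, p1, p2, k3] as OpenCV has them; the pictures are not rectified), "R" (3x3) and "t" (3): a world point X has camera coordinates R X + t. Camera axes: x right, y down, z forward; pixel columns grow to the right and rows downward; lengths in m; the calibration is good to about 2 mm. A picture is of the moment at which its call begins.
A pose or a line that the arm cannot do raises robot.IKError and nothing moves.
- robot.close_job(): hands the job in, once; it reports no verdict.
The state is a dict: "t": time; "joint_pos": joint angles; "joint_velocities": joint speeds; "effort": joint torques, N m; "tcp_pos": TCP position; "tcp_rot": TCP orientation; "wrist_force": force on the tool from outside, world axes, zero at the start; "torque": the same for the moment, N m; "opening": opening from 0.0 (shut) to 1.0 (fully open).
Only numpy, scipy, OpenCV 4.12 (cv2) and the standard library are available. Lean on these libraries where they do the work, as an engineer would, in place of code of your own. Each camera call takes 0.05 s, during which the arm holds its last target. There are 200 camera calls.

## Working session

There is one attempt and no reset: what is moved stays moved. The work goes in short steps, each a Python script; the robot and the scene stay as the last script left them, time stands still between calls to the robot, and variables do not carry over. Pictures are saved under pics/ and viewed, about 8 in all and at most 12, crops included, and the job is handed in when it is done.

```bash
ls; mkdir -p pics
python3 - <<'E'
from plant import robot
import cv2,pickle
s=robot.sense(); print(s, robot.nose_length)
for n in("scene","top"):
    f=robot.grab_frame(n); pickle.dump(f,open(f'{n}0.pkl','wb'))
    cv2.imwrite(f'pics/{n}0.png',f["image"][:,:,::-1]); print(n,f["fx"],f["fy"],f["cx"],f["cy"],f["dist_coeffs"],f["R"],f["t"])
E
```

```text
pics
{'t': 0.0, 'joint_pos': array([-1.19388474,  0.46943936, -0.04861302,  1.53370464,  0.02405283,
        1.14096375, -0.08230794]), 'joint_velocities': array([-0.00046697,  0.00040038,  0.00021138, -0.00087242, -0.00156168,
        0.00062581, -0.00018609]), 'effort': array([ 6.12283361e-05, -5.10300386e+01, -4.69482760e-02, -2.37720573e+01,
        1.05894721e-02,  7.25206148e-03,  9.78985042e-06]), 'tcp_pos': array([0.26621244, 0.61967738, 0.24125829]), 'tcp_rot': array([3.14157358e+00, 1.93196097e-03, 1.16500508e+00]), 'wrist_force': array([-0.42416044, -0.06194872,  0.13490149]), 'torque': array([-0.03837161, -0.00601054,  0.00829001]), 'opening': 0.9999323941756351} 0.011
scene 476.9304118232257 476.9304118232257 272.1147293023442 212.2484681512689 [0.03822767 0.         0.         0.         0.        ] [[-0.55985496  0.82858645 -0.0026302 ]
 [ 0.59658638  0.40089141 -0.69524871]
 [-0.57501924 -0.39080758 -0.71876444]] [ 0.24675484 -0.26311187  1.81267922]
top 423.3480704460638 423.3480704460638 278.28499909549936 208.64407302329542 [-0.11401109  0.          0.          0.          0.        ] [[-0.02686337 -0.99938708 -0.0224462 ]
 [-0.98825262  0.02993015 -0.14986977]
 [ 0.15044973  0.01815651 -0.98845092]] [0.06967703 0.53407997 1.65475766]
```

View pics/top0.png

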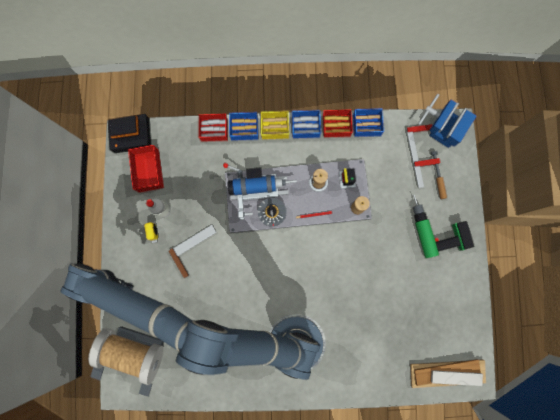

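View pics/scene0.png

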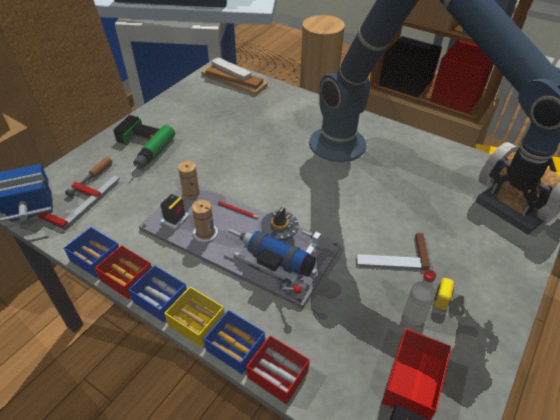

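Run:
```python
import pickle,cv2
f=pickle.load(open('top0.pkl','rb'))['image'][:,:,::-1]
g=cv2.resize(f[150:240,220:380],None,fx=5,fy=5,interpolation=cv2.INTER_CUBIC)
cv2.imwrite('pics/topcrop.png',g)
```

```text
(no output)
```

View pics/topcrop.png

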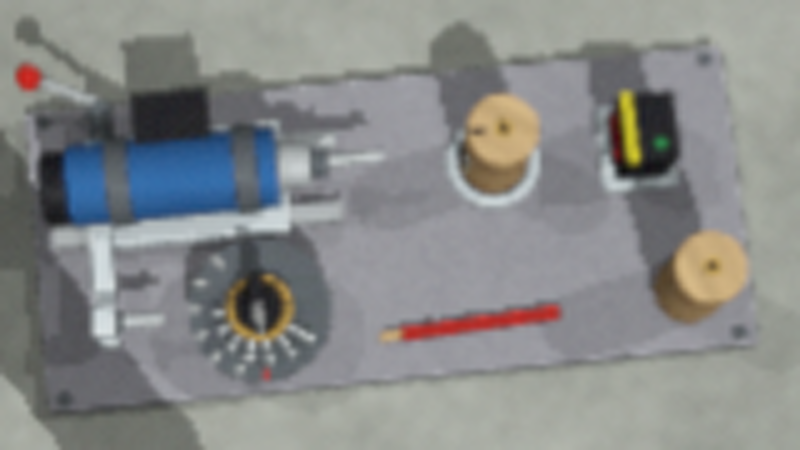

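```bash
cat > h.py <<'E'
import numpy as np,cv2,pickle
from scipy.optimize import least_squares
def proj(f,P):
    K=np.array([[f["fx"],0,f["cx"]],[0,f["fy"],f["cy"]],[0,0,1]]);r,_=cv2.Rodrigues(np.array(f["R"]))
    return cv2.projectPoints(np.float64(P).reshape(-1,3),r,np.float64(f["t"]),K,np.float64(f["dist_coeffs"]))[0][:,0]
def unproj(f,px,z):
    K=np.array([[f["fx"],0,f["cx"]],[0,f["fy"],f["cy"]],[0,0,1]])
    n=cv2.undistortPoints(np.float64(px).reshape(-1,1,2),K,np.float64(f["dist_coeffs"]))[:,0]
    R=np.array(f["R"]);d=np.c_[n,np.ones(len(n))]@R;c=-R.T@np.array(f["t"])
    return c+d*((z-c[2])/d[:,2])[:,None]
def st2w(s,p):  # s=(x,y,yaw), p in station frame
    p=np.float64(p).reshape(-1,3);c,q=np.cos(s[2]),np.sin(s[2])
    return np.c_[s[0]+c*p[:,0]-q*p[:,1],s[1]+q*p[:,0]+c*p[:,1],p[:,2]]
E
python3 - <<'E'
from h import *
f=pickle.load(open('top0.pkl','rb')); g=pickle.load(open('scene0.pkl','rb'))
cr=lambda a:np.array(a)/5+[220,150]-0.4
px=cr([(720,45),(757,345),(45,412),(28,112),(503,131),(711,266)])
P=np.array([(.125,-.29,.018),(-.125,-.29,.018),(-.125,.29,.018),(.125,.29,.018),(.045,-.09,.138)])
r=least_squares(lambda s:(proj(f,st2w(s,P))-px[:5]).ravel(),[.6,0,0])
s=r.x; print(s,np.degrees(s[2]),r.fun.reshape(-1,2).round(2)); np.save('st.npy',s)
print('corners',unproj(f,px[:4],.018).round(3)); print('post',unproj(f,px[4:5],.138), st2w(s,P[4])); print('bored',unproj(f,px[5:],.138))
print('knob',st2w(s,[-.065,.11,.105]))
for n,h in(('scene',g),('top',f)):
  print(n,proj(h,st2w(s,[(.045,-.09,.138),(-.065,.11,.12),(.045,-.154,.074)])).round(1))
im=[]
for h in(g,f):
  q=proj(h,st2w(s,[.045,-.09,.12]))[0].round().astype(int); c=h['image'][q[1]-20:q[1]+20,q[0]-20:q[0]+20,::-1]
  im.append(cv2.resize(c,(400,400),interpolation=cv2.INTER_CUBIC)); print('crop origin',q-20)
cv2.imwrite('pics/foot.png',np.hstack(im))
E
```

```text
[ 0.5934032  -0.02371165  0.06389149] 3.660712459392291 [[ 0.27  0.36]
 [ 0.42  0.  ]
 [ 0.15 -0.06]
 [-0.81 -0.05]
 [-0.04 -0.27]]
corners [[ 0.738 -0.304  0.018]
 [ 0.487 -0.319  0.018]
 [ 0.45   0.258  0.018]
 [ 0.699  0.27   0.018]]
post [[ 0.64300913 -0.11076     0.138     ]] [[ 0.64405771 -0.11065486  0.138     ]]
bored [[ 0.53387686 -0.26377468  0.138     ]]
knob [[0.52151254 0.08191379 0.105     ]]
scene [[201.2 205.6]
 [279.8 211.4]
 [186.5 213. ]]
top [[320.2 175.5]
 [270.7 209.5]
 [335.  177.7]]
crop origin [182 190]
crop origin [300 157]
```

View pics/foot.png

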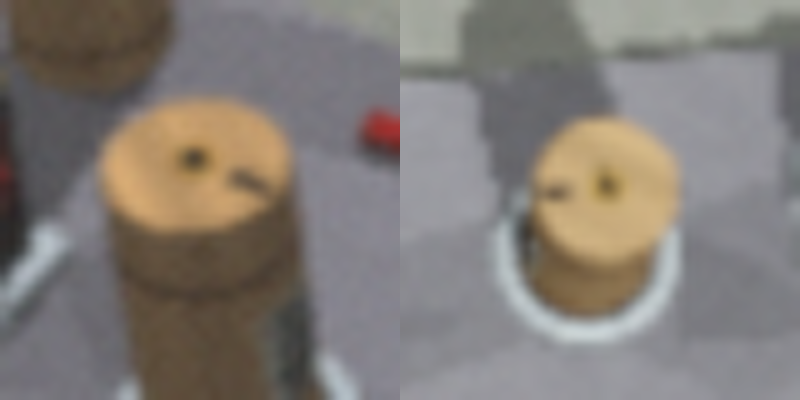

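Run:
```python
from h import *
from plant import robot
f=pickle.load(open('top0.pkl','rb')); g=pickle.load(open('scene0.pkl','rb')); s=np.load('st.npy')
for h,o,c,t in((g,(182,190),(195,158),[(230,176),(272,191)]),(f,(300,157),(208,187),[(135,194),(168,191)])):
    w=unproj(h,np.array([c]+t)/10+o-.45,.138); print(w.round(4)); d=w[1:]-w[0]; print('tick yaw from centre',np.degrees(np.arctan2(d[:,1],d[:,0])),'r',np.linalg.norm(d,axis=1))
# top disc centroid in the top view
a=cv2.cvtColor(f['image'],cv2.COLOR_RGB2HSV)[150:200,300:345]; print('target label yaw',-90+np.degrees(s[2]))
for nm,p in(('post',st2w(s,[.045,-.09,.125])[0]),('knob',st2w(s,[-.065,.11,.104])[0])):
  for y in range(-180,180,30):
    q=robot.inverse_kinematics(list(p),[np.pi,0,np.radians(y)]); print(nm,y,None if q is None else np.round(q,2))
```

```text
[[ 0.6434 -0.1119  0.138 ]
 [ 0.6434 -0.0987  0.138 ]
 [ 0.6414 -0.0848  0.138 ]]
tick yaw from centre [89.90547642 94.27290119] r [0.01315059 0.02718513]
[[ 0.6451 -0.1114  0.138 ]
 [ 0.6433 -0.0835  0.138 ]
 [ 0.644  -0.0961  0.138 ]]
tick yaw from centre [93.86306735 94.10502919] r [0.02803668 0.01537283]
target label yaw -86.33928754060771
post -180 [-0.58  0.82  1.11  1.74 -0.82  1.12 -2.35]
post -150 [-0.58  0.82  1.11  1.74 -0.82  1.12 -1.82]
post -120 [-0.58  0.82  1.11  1.74 -0.82  1.12 -1.3 ]
post -90 [-0.38  0.64  0.72  1.73 -0.51  0.96 -1.03]
post -60 [-0.36  0.63  0.68  1.73 -0.47  0.95 -0.54]
post -30 [-0.32  0.61  0.62  1.73 -0.43  0.94 -0.05]
post 0 [-0.27  0.6   0.55  1.72 -0.37  0.93  0.43]
post 30 [-0.22  0.58  0.47  1.72 -0.32  0.92  0.91]
post 60 [-0.18  0.57  0.41  1.72 -0.27  0.91  1.39]
post 90 [-0.13  0.56  0.34  1.72 -0.23  0.9   1.87]
post 120 [-0.03  0.55  0.19  1.71 -0.13  0.9   2.31]
post 150 [ 0.83  0.88 -1.18  1.66  0.86  1.22  2.06]
knob -180 [ 0.61  0.72 -1.18  1.97  0.8   1.02  2.19]
knob -150 [-1.03  0.66  1.11  2.06 -0.77  0.92 -2.1 ]
knob -120 [-1.03  0.66  1.11  2.06 -0.77  0.92 -1.58]
knob -90 [-0.72  0.46  0.62  2.04 -0.38  0.76 -1.43]
knob -60 [-0.65  0.44  0.53  2.04 -0.32  0.74 -0.97]
knob -30 [-0.61  0.43  0.48  2.04 -0.29  0.74 -0.48]
knob 0 [-0.55  0.42  0.4   2.03 -0.24  0.73 -0.  ]
knob 30 [-0.49  0.41  0.32  2.03 -0.19  0.73  0.47]
knob 60 [-0.43  0.41  0.24  2.03 -0.14  0.73  0.95]
knob 90 [-0.34  0.4   0.13  2.02 -0.08  0.72  1.41]
knob 120 [-0.25  0.4   0.02  2.02 -0.01  0.73  1.87]
knob 150 [-0.16  0.4  -0.09  2.01  0.05  0.73  2.33]
```

Run:
```python
from h import *
from plant import robot
s=np.load('st.npy'); p=st2w(s,[.045,-.09,.120])[0]; D=[np.pi,0,np.radians(-27)]
def rep(m):
    q=robot.sense(); print(m,round(q['t'],2),q['tcp_pos'].round(4),q['tcp_rot'].round(3),'F',q['wrist_force'].round(1),'op',round(q['opening'],3),'j7',q['joint_pos'][6].round(3),flush=True)
x,y,z=robot.sense()['tcp_pos']
robot.move_straight([x,y,.34],vel=.3); rep('up')
robot.goto([p[0],p[1],.30],D); rep('over')
robot.move_straight([p[0],p[1],p[2]],vel=.15,contact_N=8); rep('down')
robot.grip(.55,20); rep('grip1'); robot.grip(.9)
j=robot.sense()['joint_pos'].copy(); a=j[6]
j[6]=a-np.pi/2; robot.move_joints(j); rep('turned')
robot.grip(.5,40); rep('grip2')
```

```text
up 0.57 [0.2663 0.6199 0.341 ] [-3.141e+00 -2.000e-03  1.165e+00] F [ 0.2  0.2 -1. ] op 0.999 j7 -0.077
over 3.47 [ 0.6444 -0.1093  0.2998] [-3.141  0.    -0.469] F [0.6 0.6 0.2] op 0.996 j7 -0.092
down 4.82 [ 0.6447 -0.1109  0.1211] [-3.141e+00 -2.000e-03 -4.710e-01] F [0.3 0.5 0.7] op 0.998 j7 0.011
grip1 5.2 [ 0.6445 -0.1107  0.1208] [-3.141e+00 -1.000e-03 -4.710e-01] F [-0.6  0.6  4.1] op 0.648 j7 0.011
turned 6.95 [ 0.6439 -0.1106  0.1197] [ 3.141 -0.    -2.041] F [ 0.5 -0.1  0.5] op 0.901 j7 -1.559
grip2 7.28 [ 0.6441 -0.1109  0.12  ] [-3.141 -0.    -2.042] F [ 0.1 -0.8  1.2] op 0.645 j7 -1.56
```

Run:
```python
from h import *
from plant import robot
s=np.load('st.npy')
def rep(m):
    q=robot.sense(); print(m,round(q['t'],2),q['tcp_pos'].round(4),q['tcp_rot'].round(3),'F',q['wrist_force'].round(1),'op',round(q['opening'],3),'j7',q['joint_pos'][6].round(3),flush=True)
j=robot.sense()['joint_pos'].copy()
for k in (1,2):
    j[6]+=np.pi/2; robot.move_joints(j); rep(k)
robot.grip(.95); rep('open')
x,y,z=robot.sense()['tcp_pos']
robot.move_straight([x,y,.25],vel=.2); 
k=st2w(s,[-.065,.11,.25])[0]
robot.goto(list(k),[np.pi,0,s[2]+np.pi/2]); rep('over knob')
im=[]
for n,c in(('scene',(.045,-.09,.12)),('top',(.045,-.09,.12))):
    h=robot.grab_frame(n); pickle.dump(h,open(f'{n}1.pkl','wb'))
    q=proj(h,st2w(s,c))[0].round().astype(int)
    im.append(cv2.resize(h['image'][q[1]-20:q[1]+20,q[0]-20:q[0]+20,::-1],(400,400),interpolation=cv2.INTER_CUBIC)); print(n,q-20)
cv2.imwrite('pics/foot1.png',np.hstack(im))
```

```text
1 8.68 [ 0.6442 -0.1107  0.12  ] [-3.142 -0.    -0.472] F [0.3 1.3 1.1] op 0.641 j7 0.01
2 10.07 [ 0.6438 -0.1115  0.12  ] [3.141e+00 1.000e-03 1.098e+00] F [-2.3 -1.1  1.3] op 0.641 j7 1.581
open 10.46 [ 0.6443 -0.1105  0.12  ] [ 3.141 -0.     1.1  ] F [ 0.2 -0.4  0. ] op 0.947 j7 1.582
over knob 12.17 [0.5223 0.0805 0.25  ] [3.141e+00 1.000e-03 1.632e+00] F [ 0.2 -0.8  0.1] op 0.953 j7 1.568
scene [182 190]
top [300 157]
```

View pics/foot1.png

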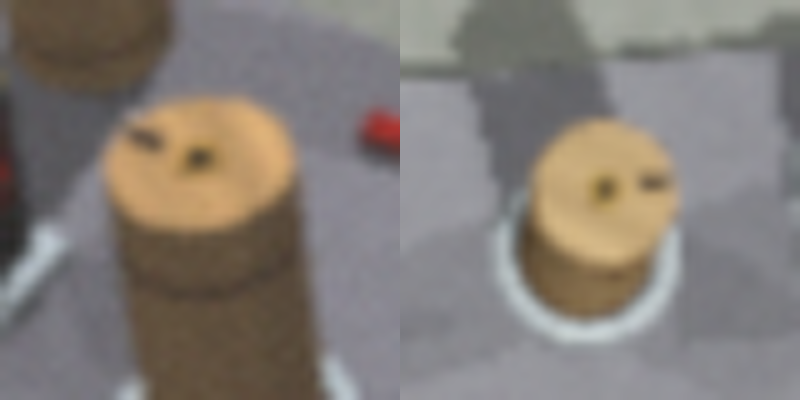

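Run:
```python
from h import *
s=np.load('st.npy'); f=pickle.load(open('top0.pkl','rb')); g=pickle.load(open('scene0.pkl','rb'))
for h,o,c,t in((g,(182,190),(200,158),[(122,130),(160,145)]),(f,(300,157),(206,188),[(268,182),(240,184)])):
    w=unproj(h,np.array([c]+t)/10+o-.45,.138); d=w[1:]-w[0]; print(w[0].round(4),'tick yaw',np.degrees(np.arctan2(d[:,1],d[:,0])),'r',np.linalg.norm(d,axis=1))
print('target',np.degrees(s[2])-90)
im=[]
for h in(g,f):
  P=st2w(s,[(-.065,.11,.12),(-.088,.11,.12),(-.042,.11,.12)]); u=proj(h,P); q=u[0].round().astype(int)-16
  c=cv2.resize(h['image'][q[1]:q[1]+32,q[0]:q[0]+32,::-1],(400,400),interpolation=cv2.INTER_CUBIC)
  print(q,((u-q+.5)*12.5).round(0)); 
  for v in (u-q+.5)*12.5: cv2.circle(c,tuple(int(a) for a in v),3,(0,255,0),-1)
  im.append(c)
cv2.imwrite('pics/knob0.png',np.hstack(im))
```

```text
[ 0.6426 -0.1107  0.138 ] tick yaw [-81.80012274 -79.74335938] r [0.02661653 0.01332218]
[ 0.6448 -0.1106  0.138 ] tick yaw [-86.07135047 -84.86708168] r [0.02383479 0.01310227]
target -86.33928754060771
[264 195] [[203. 211.]
 [252. 150.]
 [154. 272.]]
[255 193] [[203. 212.]
 [209. 286.]
 [196. 138.]]
```

View pics/knob0.png

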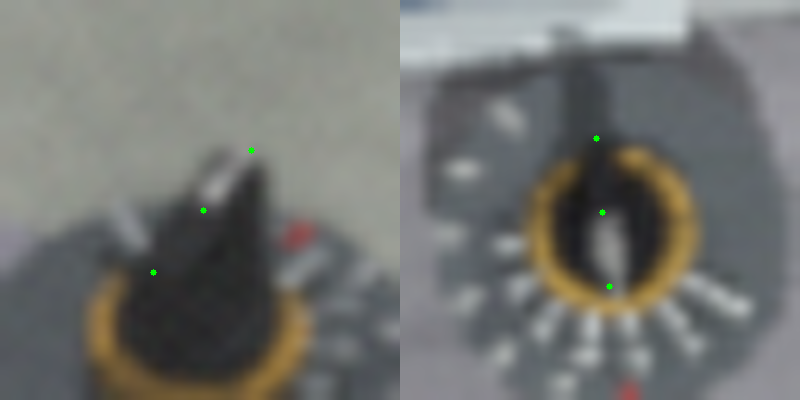

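Run:
```python
from h import *
s=np.load('st.npy'); f=pickle.load(open('top0.pkl','rb')); g=pickle.load(open('scene0.pkl','rb'))
for z in(.06,.075,.081):
  print(z,unproj(f,[[255+(215/12.5)-.5,193+232/12.5-.5]],z).round(4),st2w(s,[-.065,.11,z])[0].round(4), ((proj(g,st2w(s,[-.065,.11,z]))-[264,195]+.5)*12.5).round())
print('line end top z.12',unproj(f,[[255+222/12.5-.5,193+290/12.5-.5]],.12),st2w(s,[-.088,.11,.12]))
r=unproj(f,[[255+v/12.5-.5,193+232/12.5-.5] for v in(130,300)],.075); print('ring dia',np.linalg.norm(r[0]-r[1]))
```

```text
0.06 [[0.5241 0.0804 0.06  ]] [0.5215 0.0819 0.06  ] [[201. 384.]]
0.075 [[0.5219 0.0799 0.075 ]] [0.5215 0.0819 0.075 ] [[202. 342.]]
0.081 [[0.521  0.0796 0.081 ]] [0.5215 0.0819 0.081 ] [[202. 325.]]
line end top z.12 [[0.49735677 0.07661781 0.12      ]] [[0.49855947 0.08044528 0.12      ]]
ring dia 0.05338502138960206
```

Run:
```python
from h import *
from plant import robot
s=np.load('st.npy')
def rep(m):
    q=robot.sense(); print(m,round(q['t'],2),q['tcp_pos'].round(4),q['tcp_rot'].round(3),'F',q['wrist_force'].round(1),'M',q['torque'].round(2),'op',round(q['opening'],3),'j7',q['joint_pos'][6].round(3),flush=True)
robot.grip(.6); A=[np.pi,0,s[2]+np.pi/2]
robot.move_straight([.5215,.0805,.15],vel=.15,attitude=A); rep('over')
print(robot.move_straight([.5215,.0805,.104],vel=.08,contact_N=6)); rep('down')
robot.grip(.3); robot.grip(0.0,25); rep('grip'); robot.sleep(.2); rep('grip')
```

```text
over 13.48 [0.5222 0.0805 0.1507] [ 3.14  -0.     1.635] F [-0.5 -0.3  0.2] M [-0.    0.03 -0.04] op 0.596 j7 1.664
False
down 14.21 [0.5218 0.0804 0.1041] [3.141 0.    1.635] F [0.3 0.4 0.7] M [ 0.07  0.01 -0.03] op 0.598 j7 1.714
grip 14.82 [0.5216 0.0804 0.1042] [ 3.141 -0.     1.635] F [-0.5 -0.4  3.3] M [-0.09  0.11  0.01] op 0.16 j7 1.714
grip 15.03 [0.5216 0.0804 0.1042] [ 3.141 -0.     1.635] F [-0.6 -1.1  4.1] M [-0.08  0.23  0.05] op 0.156 j7 1.714
```

Run:
```python
from h import *
from plant import robot
s=np.load('st.npy')
def rep(m):
    q=robot.sense(); print(m,round(q['t'],2),q['tcp_pos'].round(4),q['tcp_rot'].round(3),'F',q['wrist_force'].round(1),'M',q['torque'].round(2),'op',round(q['opening'],3),'j7',q['joint_pos'][6].round(3),flush=True)
robot.grip(0.0,40)
j=robot.sense()['joint_pos'].copy()
for k in range(3):
    j[6]-=.419; robot.move_joints(j); rep(k+1)
robot.sleep(.3); rep('end'); im=[]
for n,c,r in(('scene',(-.065,.11,.1),16),('top',(-.02,.0,.1),40)):
    h=robot.grab_frame(n); pickle.dump(h,open(f'{n}2.pkl','wb'))
    q=proj(h,st2w(s,c))[0].round().astype(int); print(n,q-r)
    im.append(cv2.resize(h['image'][q[1]-r:q[1]+r,q[0]-r:q[0]+r,::-1],(400,400),interpolation=cv2.INTER_CUBIC))
cv2.imwrite('pics/knob2.png',np.hstack(im))
```

```text
1 15.72 [0.5215 0.08   0.1043] [3.142 0.    1.218] F [-1.4 -1.5  4.4] M [-0.37  0.25 -0.01] op 0.16 j7 1.297
2 16.21 [0.5213 0.0796 0.1042] [3.142e+00 1.000e-03 8.000e-01] F [-3.4 -3.4  4.8] M [-0.72  0.38 -0.03] op 0.15 j7 0.879
3 16.69 [0.521  0.0794 0.1043] [3.141e+00 1.000e-03 3.810e-01] F [-2.9 -4.3  6. ] M [-0.81  0.57  0.01] op 0.152 j7 0.46
end 16.99 [0.5209 0.0794 0.1042] [3.141e+00 2.000e-03 3.810e-01] F [-3.4 -4.1  6.1] M [-0.75  0.59  0.03] op 0.156 j7 0.46
scene [264 200]
top [258 156]
```

View pics/knob2.png

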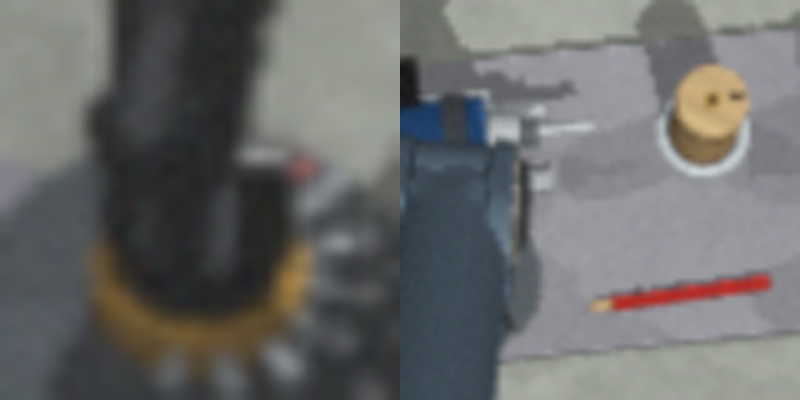

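Run:
```python
from plant import robot
q=robot.sense(); print(q['t'],q['opening'],q['wrist_force'].round(1),q['tcp_rot'][2]); robot.close_job()
```

```text
17.0917 0.1569449015781355 [-2.8 -3.4  7.5] 0.3807727789074353
the job is handed in; nothing more can be done
```

I turned the labelled foot about 180° in its seat and let go of it. I then turned the depth-stop knob clockwise to the third click and handed the job in at 17.1 s, still gripping the knob; no verdict was reported.

- **Foot:** Its felt-pen tick points at -85° to -86° in the top view, where facing the reader squarely would be -86.3°. The side view read -80° to -82°, so the two views disagree by about 5°. Both are within the 12° allowed. The foot stands upright, with its centre within about 2 mm of the seat's.
- **Knob:** The gripper turned 1.254 rad clockwise, where the third click is 1.257. It assumes the bar was square with the pads at home. The jaws stayed 13 mm open on the 14 mm bar, with a 40 N grip setting and almost no twist left at the wrist. The arm hid the pointer in the last picture, so I could not read the dial itself.
- **Bystanders:** The pencil lay where it had been in the last picture. I did not check the others one by one, but I felt no unexpected contact; the highest wrist force I read was about 9 N.

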